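# Slide the dish board home in its rack and bolt it

### The job

The perforated dish board has been left part-way out along the rails of the bench rack. With your fingertips push it gently by its upright lip along the rails until it drops into the locating notches, then push the slide bolt beside it fully in over the board's corner so that the board cannot lift out. Do not grasp or lift anything, keep the dishes standing on the board, and leave the timer, the empty dish and the forceps where they are.

Things in the scene. Friction and masses are not known exactly. Their poses are not given: they have to be found in the camera images.
- rack: Fixed aluminium bench rack, 240 mm long (its x), 132 wide over its two 8 mm side plates (its y), 58 high, open at both ends. Origin: centre of its underside, on the table. Its +x, roughly the robot's left, is the way the board slides home; its +y side, roughly facing the robot, has the slide bolt. White ledges inside the plates, tops 45 mm up, have 7.5 mm deep notches, 13 mm long.
- rack_home (a point): Point fixed on the rack, on its centre line, 40 mm along its +x from its origin and 45 mm above the table: where the board's origin lies once the board has dropped in (2 mm play along x). Axes as the rack's. The four notches lie 55 mm before and after this point.
- dish_board: Loose steel perforated board, 150 (x) x 113 (y) x 5 mm, 0.6 to 0.9 kg, origin at the centre of the plate's underside, x along the rack's x, 1.5 mm side play. Rides on four 6 mm high lugs (x = +-55 mm), underside 51 mm above the table; at home they fall into the notches and it drops 6 mm. Starts 45 to 80 mm short. Slides at 1 to 4 N; only the notches stop it; over 15 N there on the lip may tip it.
- push_lip (a point): Centre of the outer (-x) face of the board's upright lip, the face to push: 66 mm wide (y), 6 mm thick, from 4 to 28 mm above the board's underside; this point is 16 mm above the underside and 75 mm from the board's origin. Axes as the board's. The space outside this face is free. Near the notches a push at up to 50 mm/s is gentle; 100 mm/s strikes too hard.
- keeper (a joint): Slide bolt on the rack's +y plate, 55 mm before the home point along x. Value in m: near 0 drawn back, 0.022 fully in (hard stop); moves to the rack's -y. Friction about 1.5 N, no spring, stays put. Its bar, 52.5 to 61.5 mm above the table, passes 2.5 mm over the seated board (top at 50 mm) but strikes the edge of one that has not dropped (top at 56 mm).
- keeper_tab (a point): Centre of the outer (+y) face of the bolt's black upright tab, the face to push: 26 mm wide (x), 6 mm thick, from 47.5 to 75.5 mm above the table; this point is 61.5 mm above the table, 103 mm from the rack's centre line when drawn back, 81 mm when fully in. Axes as the rack's.
- dish_a: Clear round culture dish, 64 mm across, 18 mm high, standing loose on the middle of the board; origin at the centre of its underside, z up.
- dish_b: Smaller clear round dish, 39 mm across, 14 mm high, standing loose on the board near the lip, on the rack's -y side; origin at the centre of its underside, z up.
- timer: Bystander: white bench timer, 41 x 68 x 55 mm, loose on the table past the rack's +x end; origin at the centre of its underside.
- dish_c: Bystander: empty clear round dish, 64 mm across, 18 mm high, loose on the table past the rack's +x end; origin at the centre of its underside.
- forceps: Bystander: fine steel forceps, 14 x 116 x 10 mm, lying loose on the table on the robot's side of the rack; origin at the centre of the underside.
There are look-alikes about, which are no part of the job. What is shaped like the dish_b but purple or yellow is not meant.

How it is judged:
By the outcome, as a careful person would: the job done as asked, in the order asked, and still so for the second after the job is handed in, with the robot touching nothing.
It also fails if it takes over 38 s, if anything falls off the work surface, if the arm or the gripper's body presses on something with over 40 N, if the wrist force passes 120 N, or if a joint passes its speed limit or range.

### The arm

A 6-joint arm with a two-finger parallel gripper is mounted at the origin on a cart in front of the work surface, level with it; the furniture and walls round the work are solid. World frame = base frame: x ahead of the robot, y to its left, z up, the work surface at z = 0. Lengths are in m, angles in rad, forces in N, time in s.
With the tool pointing down it reaches from about 0.35 to 0.85 m from the base axis. Payload 8.1 kg.
Tool frame: the origin (TCP) lies midway between the tips of the shut fingers; the grasp point (between the pads) lies 19 mm behind it; x points along the fingers, y is the direction in which the jaws open and shut, and the axes are right-handed (so a half turn about x gives the same grasp; the last joint's range is limited). The gripper opens to 85 mm and grips with 20 to 120 N. Pads are 22 mm wide; open, the fingers measure 114 mm over their backs; the gripper's body (76 mm by 85 mm) begins 54 mm behind the grasp point. The pads swing forward as they close: fully open they stand 13 mm farther back than shut.
Start: joints at [-1.411, 0.13, 1.488, -0, 1.523, -0.085], TCP at [0.145, -0.582, 0.231] pointing down, gripper open.
Joint ranges: [-2.96, 2.96], [-0.89, 2.26], [0.02, 2.5], [-1.34, 4.48], [0, 2.73], [-2.66, 2.66]. Speed limits (rad/s): [2.39, 2.39, 2.79, 3.14, 3.14, 3.14].

### API

Orientations are given as a unit quaternion [x, y, z, w].
In Python, from rig import r gives the robot as it stands.
- The arm moves only by the shell command python3 -m crank 'ROWS'. ROWS is JSON, a list of rows, each an object of numbers: "tx", "ty", "tz": the shift along the tool's x, y, z in cm; "yaw": the turn about the tool's x in rad; "gripper": the finger opening in cm, from 0 to 8.54. In form: [{"tx": .., "ty": .., "tz": .., "yaw": .., "gripper": ..}, ...]. A call has 1 to 12 rows; each row shifts and turns the pose as measured when the row begins, along the tool's axes as they then stand; what a row does not reach is not made up. A row lasts 1/10 s, in which the tool goes at most 50 mm and 8.59 degrees, less where a joint would pass 70% of its speed; a pose out of reach is approached as far as the arm can. A call with a gripper value outside its range is refused whole. The fingers move at their own pace and stop on an object; the grip force is fixed at half the most. Time passes only in rows, so rows that do not move let the fingers close. It gives the time, the measured TCP pose, the force and the opening at its end, in the units of the state.
- r.observe(): the state, without advancing time (a new reading comes with each control period).
- r.get_image(name): name is "side" or "top" or "wrist"; returns the picture (480x640x3 uint8, red, green, blue); there is no depth.
- r.calibration(name): a dict with "intrinsics" (3x3 intrinsics, pixels), "D" ([k1, k2, p1, p2, k3] as OpenCV has them; the pictures are not rectified), "xyz" and "orientation" of the camera in the world. Camera axes: x right, y down, z forward; pixel columns grow to the right and rows downward; lengths in m; the calibration is good to about 2 mm. A picture is of the moment at which its call begins: read the wrist's pose just before it. calibration takes no time and is no camera call; for the wrist camera it gives the pose at the moment of the call.
- r.hand_in(): hands the job in, once; it reports no verdict.
The state is a dict: "t": time; "joint_pos": joint angles; "qd": joint speeds; "effort": joint torques, N m; "position": TCP position; "eef_rot": TCP orientation; "force": force on the tool from outside, world axes, zero at the start; "ft_torque": the same for the moment, N m; "grip_width": opening from 0.0 (shut) to 1.0 (fully open).
Only numpy, scipy, OpenCV 4.12 (cv2) and the standard library are available. Lean on these libraries where they do the work, as an engineer would, in place of code of your own. Each camera call takes 0.05 s, during which the arm holds its last target. There are 200 camera calls.

## Working session

There is one attempt and no reset: what is moved stays moved. The work goes in short steps, Python scripts to look and compute and a shell command to move; the robot and the scene stay as the last step left them, time stands still between calls to the robot, and variables do not carry over. Pictures are saved under pics/ and viewed, about 8 in all and at most 12, crops included, and the job is handed in when it is done.

```bash
mkdir -p pics
cat > h.py <<'E'
import numpy as np, cv2
from rig import r
from scipy.spatial.transform import Rotation as R
def cal(n):
    c=r.calibration(n);q=np.array(c["orientation"])
    M=R.from_quat(q).as_matrix() if q.size==4 else q.reshape(3,3)
    return np.array(c["intrinsics"]).reshape(3,3),np.array(c["D"]),np.array(c["xyz"]),M
def ray(C,uv):
    K,D,p,M=C
    u=cv2.undistortPoints(np.array([[uv]],float),K,D)[0,0]
    return M@np.array([u[0],u[1],1.])
def onz(C,uv,z):
    d=ray(C,uv);return C[2]+d*(z-C[2][2])/d[2]
def proj(C,P):
    K,D,p,M=C
    P=np.atleast_2d(P)
    return cv2.projectPoints(P,cv2.Rodrigues(M.T)[0],-M.T@p,K,D)[0][:,0]
def snap(n,f):
    im=r.get_image(n);cv2.imwrite('pics/'+f,im[:,:,::-1]);return im
E
python3 - <<'E'
from h import *
for n in("side","top"):
    snap(n,n+"0.png");C=cal(n);print(n,C[0],C[1],C[2].round(3),C[3].round(3))
print(r.observe())
E
```

```text
side [[517.82433631   0.         316.68741632]
 [  0.         517.82433631 242.53050307]
 [  0.           0.           1.        ]] [-0.05050102  0.          0.          0.          0.        ] [ 0.221 -0.585  0.621] [[ 0.895 -0.261  0.361]
 [-0.445 -0.558  0.7  ]
 [ 0.018 -0.788 -0.616]]
top [[497.93855334   0.         319.02653136]
 [  0.         497.93855334 239.84296967]
 [  0.           0.           1.        ]] [-0.07735347  0.          0.          0.          0.        ] [0.443 0.025 0.92 ] [[-0.016 -0.994  0.111]
 [-1.     0.014 -0.019]
 [ 0.017 -0.112 -0.994]]
{'t': 0.1, 'joint_pos': array([-1.41136884e+00,  1.31061927e-01,  1.48916573e+00, -3.27441494e-05,
        1.52304042e+00, -8.53881227e-02]), 'qd': array([-0.00138884,  0.00023887, -0.00316352,  0.00014591,  0.00132712,
        0.00054856]), 'effort': array([ 2.99209823e-04, -5.70948350e+01, -5.01945806e+01, -3.13672563e-04,
        8.06372787e-03,  5.14836429e-06]), 'position': array([ 0.14536298, -0.58160461,  0.23036608]), 'eef_rot': array([-0.70178207, -0.08693144,  0.70184903, -0.08574841]), 'force': array([ 0.00258113, -0.24179383, -0.13467823]), 'ft_torque': array([-0.02821879,  0.01412405, -0.00789391]), 'grip_width': 1.0026884558404316}
```

View pics/top0.png

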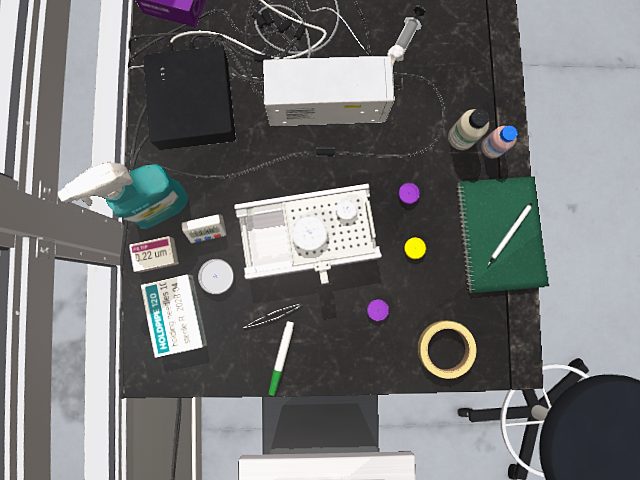

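View pics/side0.png

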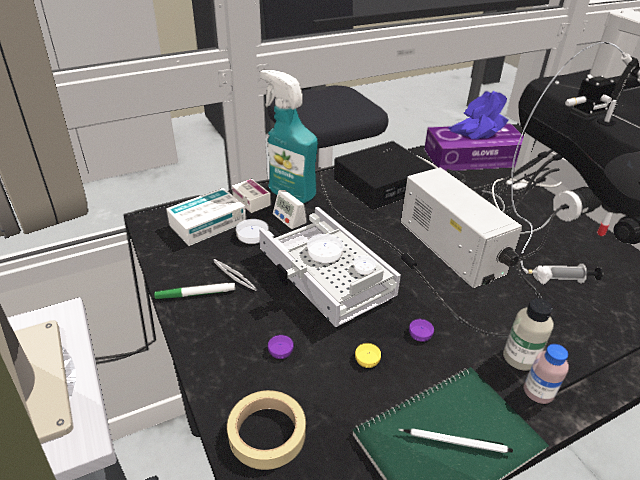

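Run:
```python
import cv2,numpy as np
a=cv2.imread('pics/top0.png')[175:295,228:394];b=cv2.imread('pics/side0.png')[200:330,250:410]
cv2.imwrite('pics/c1.png',cv2.resize(a,None,fx=4.8,fy=4.8,interpolation=cv2.INTER_CUBIC))
cv2.imwrite('pics/c2.png',cv2.resize(b,None,fx=4.5,fy=4.5,interpolation=cv2.INTER_CUBIC))
```

```text
(no output)
```

View pics/c1.png

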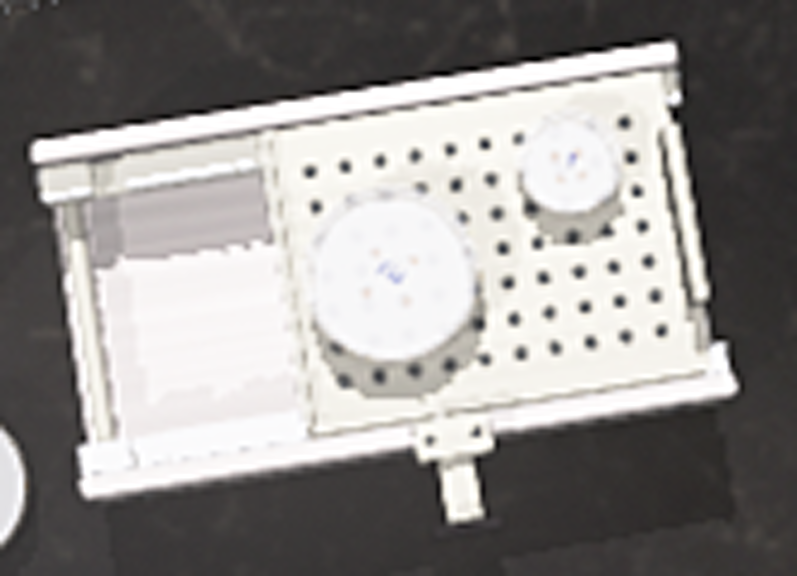

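View pics/c2.png

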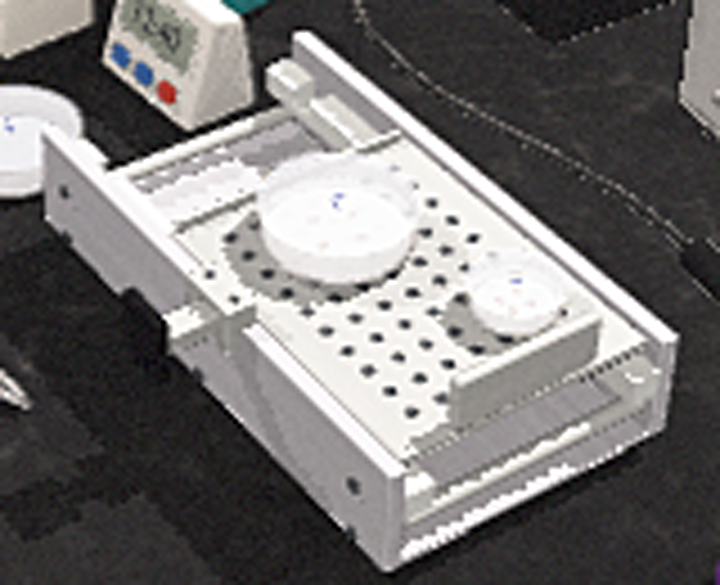

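Run:
```python
from h import *
T=cal("top");S=cal("side")
t=lambda u,v:(u/4.8+228,v/4.8+175)
s=lambda u,v:(u/4.5+250,v/4.5+200)
P={}
for n,p,z in [("FL",(30,147),.058),("FR",(677,43),.058),("FR-in",(678,66),.058),("NLin",(80,478),.058),("NLout",(87,498),.058),("NRout",(738,390),.058),
 ("lip top far",(664,125),.079),("lip top near",(702,298),.079),("tab far l",(443,460),.0755),("tab out l",(450,522),.0755),("tab out r",(485,517),.0755),("dishb",(570,160),.07),("lip base far",(664,125),.056)]:
    P[n]=onz(T,t(*p),z);print("T",n,P[n].round(4))
for n,p,z in [("FL",(297,33),.058),("FRout",(676,338),.058),("NL",(45,130),.058),("NRout",(388,468),.058),("NRin",(405,462),.058),
 ("lip out top near",(455,378),.079),("lip out top far",(600,318),.079),("lip out bot near",(455,425),.055),("tab top",(125,290),.0755),("tab top r",(160,318),.0755)]:
    print("S",n,onz(S,s(*p),z).round(4))
for a,b in [("FL","FR"),("NLout","NRout")]:
    d=P[a]-P[b];print(np.linalg.norm(d),np.degrees(np.arctan2(d[1],d[0])))
```

```text
T FL [0.6021 0.156  0.058 ]
T FR [ 0.6378 -0.0821  0.058 ]
T FR-in [ 0.6291 -0.0822  0.058 ]
T NLin [0.4809 0.1377 0.058 ]
T NLout [0.4737 0.1352 0.058 ]
T NRout [ 0.5091 -0.1007  0.058 ]
T lip top far [ 0.6031 -0.0739  0.079 ]
T lip top near [ 0.5405 -0.0858  0.079 ]
T tab far l [0.4846 0.0072 0.0755]
T tab out l [0.4627 0.0051 0.0755]
T tab out r [ 0.4642 -0.0073  0.0755]
T dishb [ 0.5924 -0.0406  0.07  ]
T lip base far [ 0.6075 -0.0766  0.056 ]
S FL [0.599 0.154 0.058]
S FRout [ 0.6367 -0.0815  0.058 ]
S NL [0.4755 0.1345 0.058 ]
S NRout [ 0.51   -0.0953  0.058 ]
S NRin [ 0.5167 -0.0952  0.058 ]
S lip out top near [ 0.5406 -0.085   0.079 ]
S lip out top far [ 0.6027 -0.0797  0.079 ]
S lip out bot near [ 0.5428 -0.084   0.055 ]
S tab top [0.4581 0.0098 0.0755]
S tab top r [ 0.4633 -0.0095  0.0755]
0.24078552885845383 98.53087152768711
0.23850760296021167 98.54415000788548
```

```bash
cat >> h.py <<'E'
a=np.radians(98.53);ex=np.array([np.cos(a),np.sin(a),0]);ey=np.array([-np.sin(a),np.cos(a),0]);c0=np.array([.5555,.0275,0])
def st(rx,ry,z,yaw=True):
    o=r.observe();M=R.from_quat(o["eef_rot"]).as_matrix();p=np.array(o["position"])
    d=p-c0
    print("t",round(o["t"],2),"rack xyz mm",(np.array([d@ex,d@ey,p[2]])*1000).round(1),"F",np.round(o["force"],1),"g",round(o["grip_width"],2))
    print(" tool x,y,z in rack:",[np.round([v@ex,v@ey,v[2]],3).tolist() for v in M.T])
    g=c0+rx*ex+ry*ey+np.array([0,0,z])-p
    print(" go tool cm",(M.T@g*100).round(2)," yaw angle of tool y from rack x deg",np.degrees(np.arctan2(M[:,1]@ey,M[:,1]@ex)).round(2),"q6",np.round(o["joint_pos"],2))
E
python3 -c "
from h import *
st(-.155,0,.2)"
```

```text
t 0.1 rack xyz mm [-541.5  495.9  230.4] F [ 0.  -0.2 -0.1] g 1.0
 tool x,y,z in rack: [[0.002, 0.0, -1.0], [-0.995, -0.096, -0.002], [-0.096, 0.995, -0.0]]
 go tool cm [  3.1  -33.72 -53.07]  yaw angle of tool y from rack x deg -174.5 q6 [-1.41  0.13  1.49 -0.    1.52 -0.09]
```

```bash
python3 -m crank '[{"yaw":0.096,"gripper":0},{"ty":-2.5,"tz":-4,"gripper":0},{"ty":-2.5,"tz":-4},{"ty":-2.5,"tz":-4},{"ty":-2.5,"tz":-4},{"ty":-2.5,"tz":-4},{"ty":-2.5,"tz":-4},{"ty":-2.5,"tz":-4},{"ty":-2.5,"tz":-4},{"ty":-2.5,"tz":-4},{"ty":-2.5,"tz":-4},{"ty":-2.5,"tz":-4}]'; python3 -c "
from h import *
st(-.155,0,.2)"
```

```text
t 0.1 rack xyz mm [-541.5  495.9  230.4] F [ 0.  -0.2 -0.1] g 1.0
 tool x,y,z in rack: [[0.002, 0.0, -1.0], [-0.995, -0.096, -0.002], [-0.096, 0.995, -0.0]]
 go tool cm [  3.1  -33.72 -53.07]  yaw angle of tool y from rack x deg -174.5 q6 [-1.41  0.13  1.49 -0.    1.52 -0.09]invalid input
```

```bash
python3 -m crank '[{"tx":0,"ty":0,"tz":0,"yaw":0.096,"gripper":0},{"tx":0,"ty":-2.5,"tz":-4,"yaw":0,"gripper":0},{"tx":0,"ty":-2.5,"tz":-4,"yaw":0,"gripper":0},{"tx":0,"ty":-2.5,"tz":-4,"yaw":0,"gripper":0},{"tx":0,"ty":-2.5,"tz":-4,"yaw":0,"gripper":0},{"tx":0,"ty":-2.5,"tz":-4,"yaw":0,"gripper":0},{"tx":0,"ty":-2.5,"tz":-4,"yaw":0,"gripper":0},{"tx":0,"ty":-2.5,"tz":-4,"yaw":0,"gripper":0},{"tx":0,"ty":-2.5,"tz":-4,"yaw":0,"gripper":0},{"tx":0,"ty":-2.5,"tz":-4,"yaw":0,"gripper":0}]'; python3 -c "
from h import *
st(-.155,0,.2)"
```

```text
t: 1.1
position: [0.4743, -0.2993, 0.2252]
eef_rot: [-0.704, -0.05, 0.707, -0.044]
force: [1.2, 0.4, 0.2]
grip_width: -0.001
t 1.1 rack xyz mm [-311.2  128.7  225.2] F [1.2 0.4 0.2] g -0.0
 tool x,y,z in rack: [[0.008, 0.004, -1.0], [-1.0, 0.016, -0.008], [0.016, 1.0, 0.004]]
 go tool cm [  2.6  -15.8  -12.63]  yaw angle of tool y from rack x deg 179.09 q6 [-0.66  0.04  1.6   0.    1.52  0.78]
```

```bash
python3 -m crank '[{"tx":0.5,"ty":-3.2,"tz":-2.8,"yaw":-0.016,"gripper":0},{"tx":0.5,"ty":-3.2,"tz":-2.8,"yaw":0,"gripper":0},{"tx":0.5,"ty":-3.2,"tz":-2.8,"yaw":0,"gripper":0},{"tx":1,"ty":-3.2,"tz":-2.6,"yaw":0,"gripper":0},{"tx":1,"ty":-2.5,"tz":-1.5,"yaw":0,"gripper":0},{"tx":0,"ty":0,"tz":0,"yaw":0,"gripper":0}]'; python3 -c "
from h import *
st(-.155,0,.061)"
```

```text
t: 1.7
position: [0.5811, -0.1161, 0.1869]
eef_rot: [-0.703, -0.059, 0.707, -0.051]
force: [-1.0, -0.7, -0.4]
grip_width: 0.004
t 1.7 rack xyz mm [-145.8   -4.   186.9] F [-1.  -0.7 -0.4] g 0.0
 tool x,y,z in rack: [[0.011, 0.006, -1.0], [-1.0, -0.007, -0.011], [-0.007, 1.0, 0.006]]
 go tool cm [12.58  1.06  0.34]  yaw angle of tool y from rack x deg -179.59 q6 [-0.29  0.14  1.56  0.01  1.45  1.13]
```

```bash
python3 -m crank '[{"tx":0,"ty":1.1,"tz":0.35,"yaw":0,"gripper":0},{"tx":3.5,"ty":0,"tz":0,"yaw":0,"gripper":0},{"tx":3.5,"ty":0,"tz":0,"yaw":0,"gripper":0},{"tx":3,"ty":0,"tz":0,"yaw":0,"gripper":0},{"tx":1.7,"ty":0,"tz":0,"yaw":0,"gripper":0},{"tx":0,"ty":0,"tz":0,"yaw":0,"gripper":0}]'
python3 - <<'E'
from h import *
st(-.125,0,.061)
im=np.hstack([cv2.resize(snap("top","t1.png")[160:300,225:405],None,fx=2.2,fy=2.2),cv2.resize(snap("side","s1.png")[170:310,260:440],None,fx=2.2,fy=2.2)])
cv2.imwrite('pics/c3.png',im[:,:,::-1])
E
```

```text
t: 2.3
position: [0.5772, -0.1361, 0.0681]
eef_rot: [-0.703, -0.056, 0.707, -0.052]
force: [-1.2, 0.8, 0.2]
grip_width: -0.002
t 2.3 rack xyz mm [-165.     2.8   68.1] F [-1.2  0.8  0.2] g -0.0
 tool x,y,z in rack: [[0.007, 0.004, -1.0], [-1.0, -0.004, -0.007], [-0.004, 1.0, 0.004]]
 go tool cm [ 0.73 -3.99 -0.3 ]  yaw angle of tool y from rack x deg -179.77 q6 [-0.32  0.25  1.66  0.    1.24  1.1 ]
```

View pics/c3.png

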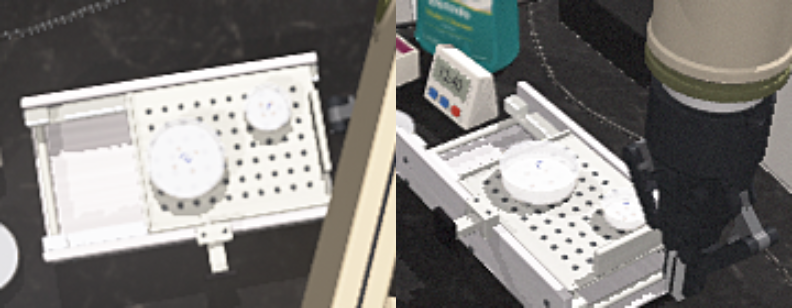

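```bash
python3 -m crank '[{"tx":-2,"ty":2,"tz":-0.3,"yaw":0,"gripper":0},{"tx":0,"ty":0,"tz":0,"yaw":-0.145,"gripper":0},{"tx":0,"ty":0,"tz":0,"yaw":-0.145,"gripper":0},{"tx":0,"ty":0,"tz":0,"yaw":-0.145,"gripper":0},{"tx":0,"ty":0,"tz":0,"yaw":-0.145,"gripper":0},{"tx":0,"ty":0,"tz":0,"yaw":-0.145,"gripper":0},{"tx":0,"ty":0,"tz":0,"yaw":-0.145,"gripper":0},{"tx":0,"ty":0,"tz":0,"yaw":-0.145,"gripper":0},{"tx":0,"ty":0,"tz":0,"yaw":-0.145,"gripper":0},{"tx":0,"ty":0,"tz":0,"yaw":-0.145,"gripper":0},{"tx":0,"ty":0,"tz":0,"yaw":-0.145,"gripper":0},{"tx":0,"ty":0,"tz":0,"yaw":-0.12,"gripper":0}]'
python3 - <<'E'
from h import *
st(-.135,0,.061)
E
```

```text
t: 3.6
position: [0.598, -0.1712, 0.1227]
eef_rot: [0.452, 0.536, -0.442, 0.56]
force: [-0.4, 0.3, -0.6]
grip_width: 0.001
t 3.6 rack xyz mm [-202.8  -12.5  122.7] F [-0.4  0.3 -0.6] g 0.0
 tool x,y,z in rack: [[-0.016, -0.034, -0.999], [0.054, -0.998, 0.033], [-0.998, -0.054, 0.018]]
 go tool cm [ 6.02 -1.09 -6.95]  yaw angle of tool y from rack x deg -86.9 q6 [-0.36  0.23  1.58  0.    1.29 -0.57]
```

```bash
python3 -m crank '[{"tx":0,"ty":-1.2,"tz":-1,"yaw":0.054,"gripper":0},{"tx":2.5,"ty":0,"tz":-2,"yaw":0,"gripper":0},{"tx":2.5,"ty":0,"tz":-1.5,"yaw":0,"gripper":0},{"tx":1.4,"ty":0,"tz":-1,"yaw":0,"gripper":0},{"tx":0,"ty":0,"tz":0,"yaw":0,"gripper":0},{"tx":0,"ty":0,"tz":0,"yaw":0,"gripper":0}]'
python3 - <<'E'
from h import *
st(-.135,0,.061)
E
```

```text
t: 4.2
position: [0.5877, -0.126, 0.0711]
eef_rot: [0.469, 0.516, -0.453, 0.556]
force: [0.9, 0.1, 1.8]
grip_width: 0.001
t 4.2 rack xyz mm [-156.5   -9.1   71.1] F [0.9 0.1 1.8] g 0.0
 tool x,y,z in rack: [[-0.028, -0.054, -0.998], [0.002, -0.999, 0.054], [-1.0, -0.0, 0.028]]
 go tool cm [ 0.9  -0.96 -2.18]  yaw angle of tool y from rack x deg -89.91 q6 [-0.3   0.21  1.71 -0.    1.17 -0.44]
```

```bash
python3 -m crank '[{"tx":0.9,"ty":-1,"tz":-1,"yaw":0,"gripper":0},{"tx":0.3,"ty":-0.2,"tz":-0.8,"yaw":0,"gripper":0},{"tx":0,"ty":0,"tz":-0.3,"yaw":0,"gripper":0},{"tx":0,"ty":0,"tz":0,"yaw":0,"gripper":0}]'
python3 - <<'E'
from h import *
st(-.125,0,.061)
E
```

```text
t: 4.6
position: [0.5774, -0.1099, 0.0638]
eef_rot: [0.47, 0.512, -0.452, 0.558]
force: [0.0, 0.5, 0.5]
grip_width: 0.001
t 4.6 rack xyz mm [-139.1   -1.3   63.8] F [0.  0.5 0.5] g 0.0
 tool x,y,z in rack: [[-0.032, -0.061, -0.998], [0.0, -0.998, 0.061], [-0.999, 0.002, 0.032]]
 go tool cm [ 0.23 -0.14 -1.42]  yaw angle of tool y from rack x deg -89.98 q6 [-0.27  0.18  1.76 -0.01  1.14 -0.42]
```

```bash
python3 -m crank '[{"tx":0.1,"ty":0,"tz":-0.4,"yaw":0,"gripper":0},{"tx":0.1,"ty":0,"tz":-0.4,"yaw":0,"gripper":0},{"tx":0,"ty":0,"tz":-0.4,"yaw":0,"gripper":0},{"tx":0,"ty":0,"tz":-0.4,"yaw":0,"gripper":0},{"tx":0,"ty":0,"tz":-0.4,"yaw":0,"gripper":0},{"tx":0,"ty":0,"tz":-0.4,"yaw":0,"gripper":0},{"tx":0,"ty":0,"tz":-0.4,"yaw":0,"gripper":0},{"tx":0,"ty":0,"tz":-0.4,"yaw":0,"gripper":0}]'
python3 - <<'E'
from h import *
st(-.05,0,.061)
E
```

```text
t: 5.4
position: [0.5751, -0.0787, 0.0631]
eef_rot: [0.471, 0.51, -0.453, 0.56]
force: [0.1, -3.6, 0.9]
grip_width: 0.0
t 5.4 rack xyz mm [-107.9   -3.7   63.1] F [ 0.1 -3.6  0.9] g 0.0
 tool x,y,z in rack: [[-0.037, -0.065, -0.997], [-0.0, -0.998, 0.065], [-0.999, 0.003, 0.037]]
 go tool cm [-0.02 -0.38 -5.79]  yaw angle of tool y from rack x deg -90.02 q6 [-0.22  0.16  1.78 -0.01  1.13 -0.36]
```

```bash
python3 -m crank '[{"tx":0.05,"ty":-0.05,"tz":-0.4,"yaw":0,"gripper":0},{"tx":0.05,"ty":-0.05,"tz":-0.4,"yaw":0,"gripper":0},{"tx":0.05,"ty":-0.05,"tz":-0.4,"yaw":0,"gripper":0},{"tx":0,"ty":-0.05,"tz":-0.4,"yaw":0,"gripper":0},{"tx":0,"ty":-0.05,"tz":-0.4,"yaw":0,"gripper":0},{"tx":0,"ty":-0.03,"tz":-0.4,"yaw":0,"gripper":0},{"tx":0,"ty":-0.03,"tz":-0.4,"yaw":0,"gripper":0},{"tx":0,"ty":-0.03,"tz":-0.4,"yaw":0,"gripper":0},{"tx":0,"ty":-0.03,"tz":-0.4,"yaw":0,"gripper":0},{"tx":0,"ty":-0.03,"tz":-0.3,"yaw":0,"gripper":0}]'
python3 - <<'E'
from h import *
st(-.046,0,.061)
E
```

```text
t: 6.4
position: [0.5686, -0.0393, 0.0632]
eef_rot: [0.472, 0.507, -0.451, 0.563]
force: [1.9, -4.8, 1.8]
grip_width: -0.007
t 6.4 rack xyz mm [-68.   -3.1  63.2] F [ 1.9 -4.8  1.8] g -0.01
 tool x,y,z in rack: [[-0.042, -0.073, -0.996], [-0.0, -0.997, 0.073], [-0.999, 0.004, 0.041]]
 go tool cm [ 0.1  -0.32 -2.2 ]  yaw angle of tool y from rack x deg -90.03 q6 [-0.15  0.12  1.82 -0.02  1.12 -0.29]
```

```bash
python3 -m crank '[{"tx":0.05,"ty":-0.05,"tz":-0.3,"yaw":0,"gripper":0},{"tx":0.05,"ty":-0.05,"tz":-0.3,"yaw":0,"gripper":0},{"tx":0.05,"ty":-0.05,"tz":-0.3,"yaw":0,"gripper":0},{"tx":0,"ty":-0.05,"tz":-0.3,"yaw":0,"gripper":0},{"tx":0,"ty":-0.05,"tz":-0.3,"yaw":0,"gripper":0}]'
python3 - <<'E'
from h import *
st(-.046,0,.061)
E
```

```text
t: 6.9
position: [0.5661, -0.0244, 0.063]
eef_rot: [0.472, 0.505, -0.451, 0.565]
force: [2.3, -4.9, 1.9]
grip_width: -0.002
t 6.9 rack xyz mm [-52.9  -2.8  63. ] F [ 2.3 -4.9  1.9] g -0.0
 tool x,y,z in rack: [[-0.044, -0.078, -0.996], [-0.0, -0.997, 0.078], [-0.999, 0.004, 0.044]]
 go tool cm [ 0.14 -0.29 -0.7 ]  yaw angle of tool y from rack x deg -90.02 q6 [-0.12  0.11  1.83 -0.02  1.11 -0.26]
```

```bash
python3 -m crank '[{"tx":0,"ty":0,"tz":-0.25,"yaw":0,"gripper":0},{"tx":0,"ty":0,"tz":-0.25,"yaw":0,"gripper":0}]';python3 -m crank '[{"tx":0,"ty":0,"tz":-0.2,"yaw":0,"gripper":0}]';python3 -m crank '[{"tx":0,"ty":0,"tz":-0.2,"yaw":0,"gripper":0}]'
python3 - <<'E'
from h import *
st(-.046,0,.061)
E
```

```text
t: 7.1
position: [0.5654, -0.0189, 0.0628]
eef_rot: [0.472, 0.505, -0.451, 0.565]
force: [3.0, -4.3, 1.0]
grip_width: -0.002
t: 7.2
position: [0.5647, -0.0167, 0.0625]
eef_rot: [0.472, 0.505, -0.451, 0.565]
force: [2.0, -7.1, 2.2]
grip_width: -0.001
t: 7.3
position: [0.5644, -0.015, 0.0625]
eef_rot: [0.472, 0.505, -0.451, 0.565]
force: [0.7, -6.6, 3.8]
grip_width: 0.002
t 7.3 rack xyz mm [-43.3  -2.5  62.5] F [ 0.7 -6.6  3.8] g 0.0
 tool x,y,z in rack: [[-0.045, -0.078, -0.996], [0.0, -0.997, 0.078], [-0.999, 0.003, 0.045]]
 go tool cm [ 0.14 -0.26  0.26]  yaw angle of tool y from rack x deg -89.99 q6 [-0.1   0.11  1.84 -0.03  1.11 -0.24]
```

Run:
```python
from h import *
im=snap("side","s2.png")[190:330,250:410]
cv2.imwrite('pics/c4.png',cv2.resize(im,None,fx=4.2,fy=4.2,interpolation=cv2.INTER_CUBIC)[:,:,::-1])
C=cal("side")
for nm,z0 in(("seated",.045),("up",.051)):
    for ry in(.033,-.033):
        for dz in(.028,.006):
            P=c0-.035*ex+ry*ey+np.array([0,0,z0+dz]);print(nm,ry,dz,((proj(C,P)-[250,190])*4.2).round())
```

```text
seated 0.033 0.028 [[304. 301.]]
seated 0.033 0.006 [[303. 343.]]
seated -0.033 0.028 [[437. 242.]]
seated -0.033 0.006 [[433. 284.]]
up 0.033 0.028 [[304. 289.]]
up 0.033 0.006 [[303. 332.]]
up -0.033 0.028 [[438. 231.]]
up -0.033 0.006 [[434. 273.]]
```

View pics/c4.png

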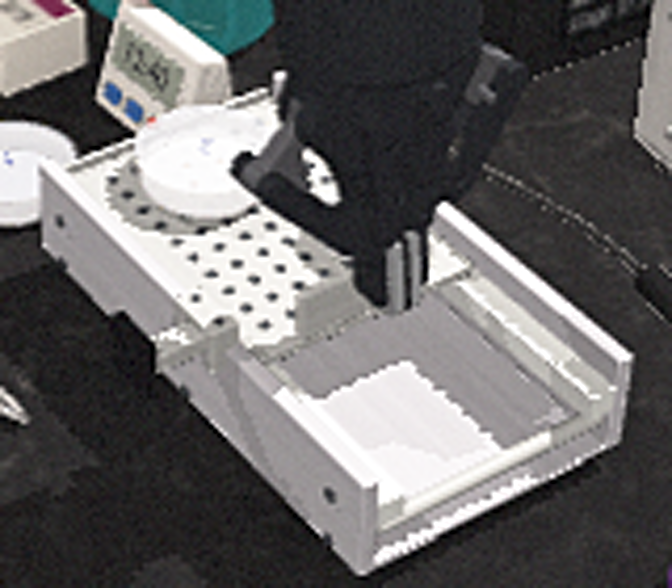

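```bash
for i in 1 2; do python3 -m crank '[{"tx":0,"ty":0,"tz":-0.2,"yaw":0,"gripper":0}]' | grep -E "pos|force"; done;  python3 -c "
from h import *
st(-.046,0,.061)"
```

```text
position: [0.5642, -0.0144, 0.0626]
force: [2.2, -18.5, 2.3]
position: [0.564, -0.0144, 0.0626]
force: [1.3, -14.8, 0.7]
t 7.55 rack xyz mm [-42.7  -2.2  62.6] F [  1.3 -14.8   0.7] g -0.0
 tool x,y,z in rack: [[-0.052, -0.077, -0.996], [0.0, -0.997, 0.077], [-0.999, 0.004, 0.051]]
 go tool cm [ 0.16 -0.23  0.32]  yaw angle of tool y from rack x deg -89.98 q6 [-0.1   0.1   1.84 -0.03  1.11 -0.23]
```

```bash
python3 -m crank '[{"tx":0,"ty":0,"tz":0.6,"yaw":0,"gripper":0},{"tx":0,"ty":0,"tz":2,"yaw":0,"gripper":0},{"tx":-3,"ty":0,"tz":2,"yaw":0,"gripper":0},{"tx":-4,"ty":0,"tz":2,"yaw":0,"gripper":0},{"tx":-4,"ty":0,"tz":2,"yaw":0,"gripper":0},{"tx":0,"ty":0,"tz":4,"yaw":0,"gripper":0},{"tx":0,"ty":0,"tz":4,"yaw":0,"gripper":0}]'
python3 - <<'E'
from h import *
st(-.015,.15,.15)
im=snap("side","s3.png")[190:330,250:410];snap("top","t3.png")
cv2.imwrite('pics/c5.png',cv2.resize(im,None,fx=4.2,fy=4.2,interpolation=cv2.INTER_CUBIC)[:,:,::-1])
E
```

```text
t: 8.25
position: [0.5732, -0.1688, 0.1763]
eef_rot: [0.467, 0.513, -0.451, 0.562]
force: [-0.7, 0.9, 0.3]
grip_width: -0.005
t 8.25 rack xyz mm [-196.8   11.6  176.3] F [-0.7  0.9  0.3] g -0.01
 tool x,y,z in rack: [[-0.037, -0.062, -0.997], [0.009, -0.998, 0.062], [-0.999, -0.007, 0.037]]
 go tool cm [  1.1  -13.81 -18.36]  yaw angle of tool y from rack x deg -89.48 q6 [-0.37  0.09  1.64 -0.    1.34 -0.53]
```

View pics/c5.png

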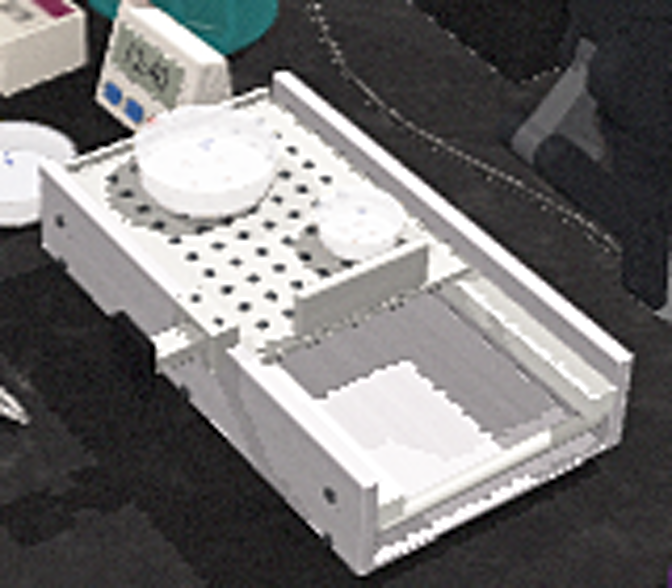

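Run:
```python
from h import *
for f in("s2","s3"):
    g=cv2.imread(f'pics/{f}.png',0)
    for u in(324,326,328): print(f,u,g[254:276,u])
C=cal("side")
for nm,z0 in(("seated",.045),("up",.051)):
  for dx in(-.003,0,.003):
    print(nm,dx,[proj(C,c0+(dx-.035)*ex+.028*ey+np.array([0,0,z0+dz])).round(1).tolist() for dz in(.028,.004)])
```

```text
s2 324 [195 255 254 233 168 171 155 142 141 140 135 140 145 140 144 144 144 136
 150 148 155 154]
s2 326 [ 87 103 202 174 166 155 141 142 140 140 146 145 143 142 142 167 139 153
 150 154 146 150]
s2 328 [131 130 179 179 160 144 143 140 138 144 145 142 137 157 160 142  75 160
 159 149 153 152]
s3 324 [193 255 250 231 255 237 148 135 146 138 145 148 146 141 140 132 149 143
 146 158 158 155]
s3 326 [ 49 102 202 255 246 152 138 143 141 143 145 146 144 138 148 145 165 141
 158 148 154 153]
s3 328 [160 118 255 252 173 141 140 139 144 144 147 142 143 141 144 193 154 156
 158 150 153 152]
seated -0.003 [[[325.9, 261.5]], [[325.5, 272.5]]]
seated 0 [[[324.8, 260.5]], [[324.4, 271.5]]]
seated 0.003 [[[323.8, 259.6]], [[323.4, 270.5]]]
up -0.003 [[[326.0, 258.7]], [[325.6, 269.8]]]
up 0 [[[324.9, 257.7]], [[324.5, 268.8]]]
up 0.003 [[[323.9, 256.8]], [[323.5, 267.8]]]
```

```bash
python3 -m crank '[{"tx":0,"ty":0,"tz":0,"yaw":0.148,"gripper":0},{"tx":0,"ty":0,"tz":0,"yaw":0.148,"gripper":0},{"tx":0,"ty":0,"tz":0,"yaw":0.148,"gripper":0},{"tx":0,"ty":0,"tz":0,"yaw":0.148,"gripper":0},{"tx":0,"ty":0,"tz":0,"yaw":0.148,"gripper":0},{"tx":0,"ty":0,"tz":0,"yaw":0.148,"gripper":0},{"tx":0,"ty":0,"tz":0,"yaw":0.148,"gripper":0},{"tx":0,"ty":0,"tz":0,"yaw":0.148,"gripper":0},{"tx":0,"ty":0,"tz":0,"yaw":0.148,"gripper":0},{"tx":0,"ty":0,"tz":0,"yaw":0.148,"gripper":0},{"tx":0,"ty":0,"tz":0,"yaw":0.1,"gripper":0}]'; python3 -c "
from h import *
st(-.015,.15,.15)"
```

```text
t: 9.45
position: [0.5658, -0.157, 0.1638]
eef_rot: [0.722, 0.038, -0.69, 0.044]
force: [-1.0, 0.0, -0.2]
grip_width: -0.001
t 9.45 rack xyz mm [-184.    17.2  163.8] F [-1.   0.  -0.2] g -0.0
 tool x,y,z in rack: [[-0.012, -0.044, -0.999], [-0.999, 0.034, 0.011], [0.033, 0.998, -0.045]]
 go tool cm [  0.58 -16.46  13.88]  yaw angle of tool y from rack x deg 178.08 q6 [-0.36  0.09  1.65  0.01  1.35  1.09]
```

```bash
python3 -m crank '[{"tx":0,"ty":-3,"tz":3.5,"yaw":-0.034,"gripper":0},{"tx":0,"ty":-3.2,"tz":3.5,"yaw":0,"gripper":0},{"tx":0,"ty":-3.2,"tz":3.3,"yaw":0,"gripper":0},{"tx":0,"ty":-3.2,"tz":2,"yaw":0,"gripper":0},{"tx":0,"ty":-2,"tz":1,"yaw":0,"gripper":0},{"tx":0,"ty":0,"tz":0,"yaw":0,"gripper":0}]'; python3 -c "
from h import *
st(-.015,.13,.062)"
```

```text
t: 10.05
position: [0.4017, -0.0191, 0.1456]
eef_rot: [0.714, 0.055, -0.696, 0.05]
force: [0.1, 0.3, 0.2]
grip_width: -0.003
t 10.05 rack xyz mm [-23.3 159.  145.6] F [0.1 0.3 0.2] g -0.0
 tool x,y,z in rack: [[0.004, -0.026, -1.0], [-1.0, 0.0, -0.004], [0.0, 1.0, -0.026]]
 go tool cm [ 8.44 -0.79 -2.67]  yaw angle of tool y from rack x deg 179.98 q6 [-0.19 -0.41  2.14  0.01  1.39  1.23]
```

```bash
python3 -m crank '[{"tx":3,"ty":-0.8,"tz":0,"yaw":0,"gripper":0},{"tx":3,"ty":0,"tz":0,"yaw":0,"gripper":0},{"tx":2,"ty":0,"tz":-1,"yaw":0,"gripper":0},{"tx":0.8,"ty":0,"tz":-1,"yaw":0,"gripper":0},{"tx":0,"ty":0,"tz":0,"yaw":0,"gripper":0}]'; python3 -c "
from h import *
st(-.015,.12,.06)"
```

```text
t: 10.55
position: [0.4221, -0.0039, 0.0541]
eef_rot: [0.714, 0.057, -0.696, 0.05]
force: [-0.4, -0.5, 0.2]
grip_width: 0.002
t 10.55 rack xyz mm [-11.3 136.6  54.1] F [-0.4 -0.5  0.2] g 0.0
 tool x,y,z in rack: [[0.008, -0.026, -1.0], [-1.0, -0.004, -0.008], [-0.003, 1.0, -0.026]]
 go tool cm [-0.55  0.37 -1.67]  yaw angle of tool y from rack x deg -179.79 q6 [-0.14 -0.23  2.17  0.02  1.18  1.27]
```

```bash
python3 -m crank '[{"tx":-0.4,"ty":0.35,"tz":-0.5,"yaw":0,"gripper":0},{"tx":0,"ty":0,"tz":-0.5,"yaw":0,"gripper":0},{"tx":0,"ty":0,"tz":-0.4,"yaw":0,"gripper":0},{"tx":0,"ty":0,"tz":-0.4,"yaw":0,"gripper":0},{"tx":0,"ty":0,"tz":-0.4,"yaw":0,"gripper":0},{"tx":0,"ty":0,"tz":-0.4,"yaw":0,"gripper":0},{"tx":0,"ty":0,"tz":-0.4,"yaw":0,"gripper":0},{"tx":0,"ty":0,"tz":-0.4,"yaw":0,"gripper":0}]'; python3 -c "
from h import *
st(-.015,.089,.06)"
```

```text
t: 11.35
position: [0.4582, -0.0025, 0.0608]
eef_rot: [0.713, 0.057, -0.697, 0.05]
force: [-2.2, -1.4, -0.3]
grip_width: -0.001
t 11.35 rack xyz mm [-15.3 100.7  60.8] F [-2.2 -1.4 -0.3] g -0.0
 tool x,y,z in rack: [[0.009, -0.025, -1.0], [-1.0, -0.003, -0.009], [-0.003, 1.0, -0.025]]
 go tool cm [ 0.1  -0.02 -1.17]  yaw angle of tool y from rack x deg -179.81 q6 [-0.13 -0.13  2.07  0.02  1.18  1.28]
```

Contact at about 2 N; the bolt is moving with no strike on the board's edge so far.

```bash
python3 -m crank '[{"tx":0,"ty":0,"tz":-0.3,"yaw":0,"gripper":0},{"tx":0,"ty":0,"tz":-0.3,"yaw":0,"gripper":0}]'|grep -E "pos|force"; for i in 1 2 3; do python3 -m crank '[{"tx":0,"ty":0,"tz":-0.25,"yaw":0,"gripper":0}]'|grep -E "pos|force"; done; python3 -c "
from h import *
st(-.015,.089,.06)"
```

```text
position: [0.4645, -0.0016, 0.0608]
force: [-2.0, -0.1, -1.1]
position: [0.4667, -0.0013, 0.0607]
force: [-16.5, -3.7, 8.5]
position: [0.4667, -0.0012, 0.0603]
force: [-25.0, -4.8, 20.7]
position: [0.4666, -0.0012, 0.06]
force: [-17.1, -3.6, 13.6]
t 11.85 rack xyz mm [-15.2  92.2  60. ] F [-17.1  -3.6  13.6] g -0.0
 tool x,y,z in rack: [[0.009, -0.01, -1.0], [-1.0, -0.004, -0.009], [-0.004, 1.0, -0.01]]
 go tool cm [ 0.   -0.02 -0.32]  yaw angle of tool y from rack x deg -179.77 q6 [-0.12 -0.08  2.03  0.01  1.19  1.29]
```

```bash
python3 -m crank '[{"tx":0,"ty":0,"tz":0.5,"yaw":0,"gripper":0},{"tx":-0.5,"ty":0,"tz":3,"yaw":0,"gripper":0},{"tx":-3,"ty":0,"tz":3.5,"yaw":0,"gripper":0},{"tx":-3,"ty":2,"tz":4,"yaw":0,"gripper":0},{"tx":-3,"ty":2,"tz":4,"yaw":0,"gripper":0}]'|grep -E "pos|force"
python3 - <<'E'
from h import *
st(-.015,.12,.06)
a=snap("top","t4.png")[180:300,230:390];b=snap("side","s4.png")[195:315,250:370]
im=np.vstack([cv2.resize(a,(533,400))[60:300],cv2.resize(b[20:110],(480,360))[:, :].copy() if 0 else cv2.resize(b[20:110],(533,355))])
cv2.imwrite('pics/c6.png',im[:,:,::-1])
C=cal("side")
for nm,ry in(("back",.103),("in",.081)):
    print(nm,[proj(C,c0+(-.015+dx)*ex+ry*ey+np.array([0,0,z]))[0].round(1).tolist() for dx,z in((-.013,.0755),(.013,.0755),(-.013,.0475))])
E
```

```text
position: [0.3265, -0.0592, 0.1476]
force: [0.8, -0.9, 0.7]
t 12.35 rack xyz mm [-51.8 239.3 147.6] F [ 0.8 -0.9  0.7] g 0.0
 tool x,y,z in rack: [[0.012, -0.005, -1.0], [-1.0, -0.01, -0.012], [-0.01, 1.0, -0.005]]
 go tool cm [  8.86  -3.45 -11.92]  yaw angle of tool y from rack x deg -179.45 q6 [-0.35 -0.64  2.28  0.01  1.5   1.06]
back [[283.9, 273.9], [275.3, 265.0], [284.2, 286.8]]
in [[295.5, 268.8], [286.8, 260.1], [295.6, 281.7]]
```

View pics/c6.png

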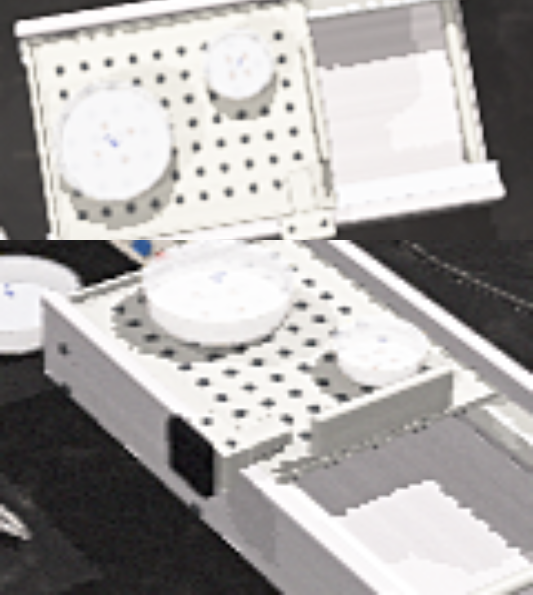

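Run:
```python
from h import *
B={}
for f in("side0","s3","s4"):
    g=cv2.imread(f'pics/{f}.png',0)[250:300,268:305]
    n,l,s,c=cv2.connectedComponentsWithStats((g<22).astype(np.uint8))
    for i in range(1,n):
        if s[i,4]>40:print(f,s[i]+[268,250,0,0,0],c[i].round(1)+[268,250])
C=cal("side");T=cal("top")
for nm,ry in(("back",.103),("in",.081)):
    print(nm,proj(C,c0-.015*ex+ry*ey+np.array([0,0,.0615])).round(1))
for n in("timer","dish_c"):pass
for a,b in(("t3","t4"),("top0","t4")):
    A=cv2.imread(f'pics/{a}.png').astype(int);D=cv2.imread(f'pics/{b}.png').astype(int)
    d=(abs(A-D).max(2)>60)
    for nm,(x0,x1,y0,y1) in dict(timer=(178,230,210,250),dishc=(195,236,255,297),forceps=(240,305,298,332)).items(): print(a,b,nm,d[y0:y1,x0:x1].sum())
print(proj(T,c0-.03*ex+.06*ey+np.array([0,0,.0615])), proj(C,c0-.03*ex+.0*ey+np.array([0,0,.0615])))
```

```text
side0 [277 266  15  20  80] [283.  276.3]
s4 [289 262   9  18  62] [293.1 270.9]
back [[279.8 275.9]]
in [[291.2 271. ]]
t3 t4 timer 0
t3 t4 dishc 0
t3 t4 forceps 0
top0 t4 timer 0
top0 t4 dishc 0
top0 t4 forceps 0
[[330.55350593 261.78354103]] [[336.38032038 258.25502452]]
```

```bash
python3 -c "
from rig import r
print(r.hand_in())"
```

```text
the job is handed in; nothing more can be done
None
```

I pushed the board along the rails by its lip with shut fingers, at about 20–40 mm/s, until it dropped into the notches. I then pushed the slide bolt to its stop, backed the arm clear and handed in at about 12.5 s.

**Board seated:**
- It stopped hard. At that point I kept pushing two more rows, and the force read 15–18 N, just above the 15 N at which the lip might tip; nothing tipped.
- The lip's top edge was about 1 px from where a seated board should show, against about 2 px from an unseated one. That alone does not settle it.
- The bolt's bar passed over the board's corner without striking its edge, which an unseated board would have blocked. This is the stronger evidence.

**Bolt in:**
- The final push peaked at about 25 N sideways and about 20 N upward on the tool, so it had reached a stop.
- The tab was within about 2 px (roughly 4 mm) of its fully-in position in the side image, and the bar was visibly over the board.

**Other items:** Both dishes are still standing on the board. The timer, empty dish and forceps showed no pixel change between the first and last top views.

**Disagreement:** The stop position puts the lip up to about 3 mm past its nominal home. I put this down to the 2 mm play, calibration error and slight tool tilt, and did not resolve it further.

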